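Stroke-test the glue syringes and reject the gummed one

TASK

Stroke-test the three empty glue syringes at the pearl bench while they stand in their wooden stand: push each plunger gently down until it is fully home, but stop pushing as soon as its resistance clearly rises and leave that one part way (one of the three is gummed up and must not be forced). Only when all three have been tried, lift the gummed syringe out by the collar of its barrel and stand it foot down in the red reject pot, let go, and leave the other two standing in the stand with their plungers home and the things around undisturbed.

Things in the scene. Friction and masses are not known exactly. Their poses are not given: they have to be found in the camera images.
- stand: Pale wooden block stand, fixed, 60 x 260 x 45 mm high, standing on the table; origin at the centre of its underside, its y axis along the row. Three round holes 29 mm wide and 37 mm deep (floor 8 mm above the table) at y = +80 (syringe_a), 0 (syringe_b) and -80 mm (syringe_c).
- pot: Small red round reject pot, fixed, 50 mm across outside, 42 mm inside, 45 mm high, inner floor 5 mm above its underside; origin at the centre of its underside, z up.
- syringe_a: Loose black glue syringe with a yellow band, empty, 120-150 g in all, upright in its hole; origin at the centre of its flat foot (at start on the hole's floor), z up the barrel. Barrel 26 mm wide, 85 mm long, with a grip collar 34 mm wide at 69 to 85 mm; 37 mm of it are in the stand. Grip it from above by the collar (78 mm up), clear of the disc above.
- plunger_a: White plunger of syringe_a, origin at the centre of the top of its thumb disc (32 mm wide). Slides along the barrel and stays where left: disc top 125 mm above the barrel's foot when out (starts 0-6 mm in), 95 mm when home, on a rubber bumper (4 N per mm). A good one takes a steady 2.5 to 4 N; one of the three, any, stiffens from 14 mm in by 2.5 N per mm (springs back 1-2 mm). Over 25 N on the disc does damage.
- syringe_b: Loose black glue syringe with a yellow band, empty, 120-150 g in all, upright in its hole; origin at the centre of its flat foot (at start on the hole's floor), z up the barrel. Barrel 26 mm wide, 85 mm long, with a grip collar 34 mm wide at 69 to 85 mm; 37 mm of it are in the stand. Grip it from above by the collar (78 mm up), clear of the disc above.
- plunger_b: White plunger of syringe_b, origin at the centre of the top of its thumb disc (32 mm wide). Slides along the barrel and stays where left: disc top 125 mm above the barrel's foot when out (starts 0-6 mm in), 95 mm when home, on a rubber bumper (4 N per mm). A good one takes a steady 2.5 to 4 N; one of the three, any, stiffens from 14 mm in by 2.5 N per mm (springs back 1-2 mm). Over 25 N on the disc does damage.
- syringe_c: Loose black glue syringe with a yellow band, empty, 120-150 g in all, upright in its hole; origin at the centre of its flat foot (at start on the hole's floor), z up the barrel. Barrel 26 mm wide, 85 mm long, with a grip collar 34 mm wide at 69 to 85 mm; 37 mm of it are in the stand. Grip it from above by the collar (78 mm up), clear of the disc above.
- plunger_c: White plunger of syringe_c, origin at the centre of the top of its thumb disc (32 mm wide). Slides along the barrel and stays where left: disc top 125 mm above the barrel's foot when out (starts 0-6 mm in), 95 mm when home, on a rubber bumper (4 N per mm). A good one takes a steady 2.5 to 4 N; one of the three, any, stiffens from 14 mm in by 2.5 N per mm (springs back 1-2 mm). Over 25 N on the disc does damage.
- spool: White thread spool, loose, 36 mm across, 40 mm high; origin at the centre of its underside.
- primer: Amber bottle with a black cap, loose, 36 mm across, 85 mm high; origin at the centre of its underside.
- pearl_jar: Grey pearl jar with a metal lid, loose, 52 mm across, 60 mm high; origin at the centre of its underside.
- scissors: Black-handled scissors, loose, lying flat, about 150 mm long, 10 mm high; origin at the pivot.
- tweezers: Steel tweezers, loose, lying flat, 120 mm long, 8 mm high; origin at the middle.
Things that resemble listed ones, but are neither listed nor needed, are in the scene too. Leave any pink or purple look-alike of the syringe_b alone.

How it is judged (in metres and radians):
On the way:
1. all three still in the stand: two plungers home (disc top < 97.5 mm above the foot), the third pushed to where it stiffens (disc top < 112.5 mm, > 101 mm) (((z of plunger_b in the frame of syringe_b below 0.0975 m and z of plunger_c in the frame of syringe_c below 0.0975 m and z of plunger_a in the frame of syringe_a between 0.101 and 0.1125 m and (distance of syringe_a from where it was at the start of the episode below 0.012 m and angle between syringe_a's own z axis and vertical below 0.12 rad) and (distance of syringe_b from where it was at the start of the episode below 0.012 m and angle between syringe_b's own z axis and vertical below 0.12 rad) and (distance of syringe_c from where it was at the start of the episode below 0.012 m and angle between syringe_c's own z axis and vertical below 0.12 rad)) or (z of plunger_a in the frame of syringe_a below 0.0975 m and z of plunger_c in the frame of syringe_c below 0.0975 m and z of plunger_b in the frame of syringe_b between 0.101 and 0.1125 m and (distance of syringe_a from where it was at the start of the episode below 0.012 m and angle between syringe_a's own z axis and vertical below 0.12 rad) and (distance of syringe_b from where it was at the start of the episode below 0.012 m and angle between syringe_b's own z axis and vertical below 0.12 rad) and (distance of syringe_c from where it was at the start of the episode below 0.012 m and angle between syringe_c's own z axis and vertical below 0.12 rad)) or (z of plunger_a in the frame of syringe_a below 0.0975 m and z of plunger_b in the frame of syringe_b below 0.0975 m and z of plunger_c in the frame of syringe_c between 0.101 and 0.1125 m and (distance of syringe_a from where it was at the start of the episode below 0.012 m and angle between syringe_a's own z axis and vertical below 0.12 rad) and (distance of syringe_b from where it was at the start of the episode below 0.012 m and angle between syringe_b's own z axis and vertical below 0.12 rad) and (distance of syringe_c from where it was at the start of the episode below 0.012 m and angle between syringe_c's own z axis and vertical below 0.12 rad)))), for 0.2 s.
At the end, for the whole second after the job is handed in: Two syringes in the stand (moved < 12 mm, tilt < 0.12 rad), disc tops < 97.5 mm above the foot; the stiff one foot down in the pot (foot < 20 mm off its axis, < 18 mm above its underside, tilt < 0.6 rad), disc top > 101 mm above its foot, released, at rest (((z of plunger_b in the frame of syringe_b below 0.0975 m and z of plunger_c in the frame of syringe_c below 0.0975 m and (distance of syringe_b from where it was at the start of the episode below 0.012 m and angle between syringe_b's own z axis and vertical below 0.12 rad) and (distance of syringe_c from where it was at the start of the episode below 0.012 m and angle between syringe_c's own z axis and vertical below 0.12 rad) and horizontal distance between syringe_a and pot below 0.02 m and z of syringe_a in the frame of pot between 0 and 0.018 m and angle between syringe_a's own z axis and vertical below 0.6 rad and z of plunger_a in the frame of syringe_a above 0.101 m and linear speed of syringe_a below 0.03 m/s) or (z of plunger_a in the frame of syringe_a below 0.0975 m and z of plunger_c in the frame of syringe_c below 0.0975 m and (distance of syringe_a from where it was at the start of the episode below 0.012 m and angle between syringe_a's own z axis and vertical below 0.12 rad) and (distance of syringe_c from where it was at the start of the episode below 0.012 m and angle between syringe_c's own z axis and vertical below 0.12 rad) and horizontal distance between syringe_b and pot below 0.02 m and z of syringe_b in the frame of pot between 0 and 0.018 m and angle between syringe_b's own z axis and vertical below 0.6 rad and z of plunger_b in the frame of syringe_b above 0.101 m and linear speed of syringe_b below 0.03 m/s) or (z of plunger_a in the frame of syringe_a below 0.0975 m and z of plunger_b in the frame of syringe_b below 0.0975 m and (distance of syringe_a from where it was at the start of the episode below 0.012 m and angle between syringe_a's own z axis and vertical below 0.12 rad) and (distance of syringe_b from where it was at the start of the episode below 0.012 m and angle between syringe_b's own z axis and vertical below 0.12 rad) and horizontal distance between syringe_c and pot below 0.02 m and z of syringe_c in the frame of pot between 0 and 0.018 m and angle between syringe_c's own z axis and vertical below 0.6 rad and z of plunger_c in the frame of syringe_c above 0.101 m and linear speed of syringe_c below 0.03 m/s))); the robot touches nothing.
It fails at once if a plunger is pushed or pinched with more than 25 N (contact force between any of the arm, the fingers and plunger_a above 25 N or contact force between any of the arm, the fingers and plunger_b above 25 N or contact force between any of the arm, the fingers and plunger_c above 25 N).
It fails at once if a bystander (spool, primer bottle, pearl jar, scissors, tweezers) is moved more than 20 mm (distance of any of spool, primer, pearl_jar, scissors, tweezers from where it was at the start of the episode above 0.02 m).
It also fails if it takes over 54 s, if anything falls off the work surface, if the arm or the gripper's body presses on something with over 40 N, if the wrist force passes 120 N, or if a joint passes its speed limit or range.

ROBOT

A 6-joint arm with a two-finger parallel gripper is mounted at the origin on the work surface. World frame = base frame: x ahead of the robot, y to its left, z up, the work surface at z = 0. Lengths are in mm, angles in rad, forces in N, time in s.
With the tool pointing down it reaches from about 400 to 925 mm from the base axis. Payload 12.5 kg.
Tool frame: the origin (TCP) lies at the very end of the fingers, on their centre line; the grasp point (between the pads) lies 19 mm behind it; z points along the fingers, y is the direction in which the jaws open and shut (so a half turn about z gives the same grasp; the last joint's range is limited). The gripper opens to 95 mm and grips with 3 to 60 N. Pads are 20 mm wide; open, the fingers measure 119 mm over their backs; the gripper's body (75 mm by 180 mm) begins 59 mm behind the grasp point.
Start: joints at [-1.243, 0.491, 1.559, -0, 1.092, -0.106], TCP at [262.725, -567.117, 214.661] pointing down, gripper open.
Joint ranges: [-3.1, 3.1], [-0.84, 2.19], [0.05, 2.79], [-1.13, 4.28], [0.06, 2.93], [-2.69, 2.69]. Speed limits (rad/s): [2.22, 2.22, 2.79, 3.14, 3.14, 3.14].

INTERFACE

Orientations are given as [roll, pitch, yaw] about the fixed x, y, z axes, in that order (R = Rz(yaw) Ry(pitch) Rx(roll)).
In Python, from cell import env gives the robot as it stands.
- The arm moves only by the shell command python3 -m pendant 'ROWS'. ROWS is JSON, a list that holds one entry, the list of rows, each a list of 5 numbers: the opening, from 0 (shut) to 1 (fully open), then the shift along the tool's x, y, z in m, then the turn about the tool's z in rad. A call has exactly 8 rows; each row is the pose to reach, as a shift and turn from the pose commanded when the call began, along the tool's axes at that moment; what a row does not reach only later rows make up. A row lasts 1/10 s, in which the tool goes at most 50 mm and 8.59 degrees, less where a joint would pass 70% of its speed; a pose out of reach is approached as far as the arm can. A call with a gripper value outside its range is refused whole. The fingers move at their own pace and stop on an object; the grip force is fixed at half the most. Time passes only in rows, so rows that repeat a pose let the fingers close, or fill a call up. It gives the time, the measured TCP pose, the force and the opening at its end, in the units of the state.
- env.state(): the state, without advancing time (a new reading comes with each control period).
- env.read_camera(name): name is "side" or "top"; returns a dict with "image" (420x560x3 uint8, blue, green, red), "range_z" (420x560 float32, mm along the optical axis (not along the pixel's ray), 0 where there is no reading), "fx", "fy", "cx", "cy" (pixels), "rvec" (rotation vector, rad) and "tvec" (3), from world to camera coordinates, as OpenCV has them. Camera axes: x right, y down, z forward; pixel columns grow to the right and rows downward; lengths in mm; the calibration is good to about 2 mm. A picture is of the moment at which its call begins.
- env.job_done(): hands the job in, once; it reports no verdict.
The state is a dict: "t": time; "joints": joint angles; "qvel": joint speeds; "tau": joint torques, N m; "eef_pos": TCP position; "tcp_rot": TCP orientation; "ft_force": force on the tool from outside, world axes, zero at the start; "moment": the same for the moment, N m; "opening": opening from 0.0 (shut) to 1.0 (fully open).
Only numpy, scipy, OpenCV 4.12 (cv2) and the standard library are available. Lean on these libraries where they do the work, as an engineer would, in place of code of your own. Each camera call takes 0.05 s, during which the arm holds its last target. There are 200 camera calls.

## Working session

There is one attempt and no reset: what is moved stays moved. The work goes in short steps, Python scripts to look and compute and a shell command to move; the robot and the scene stay as the last step left them, time stands still between calls to the robot, and variables do not carry over. Pictures are saved under pics/ and viewed, about 8 in all and at most 12, crops included, and the job is handed in when it is done.

```bash
ls; mkdir -p pics; cat > h.py <<'E'
import numpy as np, cv2
from cell import env
def cam(n):
    d=env.read_camera(n); R=cv2.Rodrigues(np.array(d['rvec'],float))[0]; return d,R,np.array(d['tvec'],float).ravel()
def cloud(d,R,t):
    z=d['range_z'].astype(float); v,u=np.mgrid[:z.shape[0],:z.shape[1]]
    P=np.stack([(u-d['cx'])/d['fx']*z,(v-d['cy'])/d['fy']*z,z],-1)
    W=(P-t)@R; W[z<=0]=np.nan; return W
E
python3 - <<'E'
from h import *
for n in('top','side'):
    d,R,t=cam(n); cv2.imwrite(f'pics/{n}0.png',d['image']); np.save(f'{n}.npy',cloud(d,R,t)); print(n,-R.T@t,R[2])
print(env.state())
E
```

```text
pics
top [527.67214835 -70.69044114 948.01223431] [ 0.03038678 -0.00681591 -0.99951498]
side [ 456.14954113 -593.59550767  635.1559373 ] [ 0.13733626  0.6649628  -0.73414115]
{'t': 0.1, 'joints': array([-1.24260127e+00,  4.91533434e-01,  1.55938378e+00, -6.73821913e-06,
        1.09172593e+00, -1.05599139e-01]), 'qvel': array([ 0.00198388,  0.00015809, -0.00220721,  0.00068417,  0.00314044,
       -0.00139623]), 'tau': array([ 3.40350431e-03, -6.13619971e+01, -2.58606488e+01,  6.94190478e-02,
        4.70173988e-02, -7.07363802e-05]), 'eef_pos': array([ 262.64649546, -566.89335685,  214.10059923]), 'tcp_rot': array([-3.14054738e+00, -1.04782104e-04,  4.33797254e-01]), 'ft_force': array([-0.27639007,  0.11927338,  0.22902113]), 'moment': array([ 0.049691  , -0.02946233, -0.06801827]), 'opening': 0.9965685740436753}
```

View pics/top0.png

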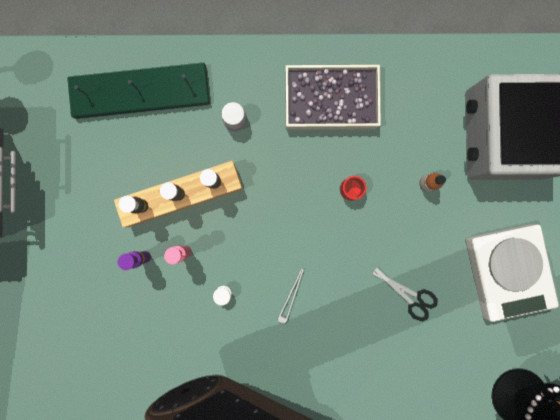

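View pics/side0.png

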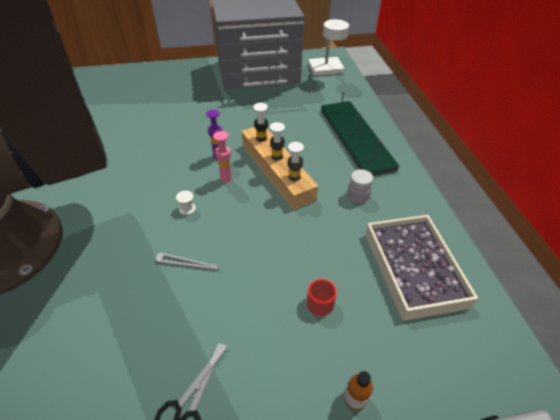

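Top view: the three white discs are at about (129,204), (169,191) and (209,178) on the wooden stand, and the red pot is at (353,188). The pink and purple look-alikes are at (175,255) and (130,261), the spool at (222,296), the jar at (233,115) and the primer at (434,181). The side view agrees.

```bash
cat > m.py <<'E'
from h import *
d,R,t=cam('top'); W=cloud(d,R,t); im=d['image'].astype(int); hsv=cv2.cvtColor(d['image'],cv2.COLOR_BGR2HSV)
ds,Rs,ts=cam('side'); Ws=cloud(ds,Rs,ts); 
def ray(d,R,t,c,z):
    o=-R.T@t; r=R.T@np.array([(c[0]-d['cx'])/d['fx'],(c[1]-d['cy'])/d['fy'],1]); return o+r*(z-o[2])/r[2]
# top discs by colour and by depth
white=((hsv[...,1]<60)&(hsv[...,2]>130)).astype(np.uint8); roi=np.zeros_like(white); roi[150:225,112:250]=1
n,l,s,c=cv2.connectedComponentsWithStats(white*roi)
for i in range(1,n):
    if s[i,4]>60:
        z=np.nanpercentile(W[l==i][:,2],80); print('top disc px',c[i],s[i],'z',z,ray(d,R,t,c[i],z))
hs=cv2.cvtColor(ds['image'],cv2.COLOR_BGR2HSV)
m=((hs[...,1]<60)&(hs[...,2]>130)).astype(np.uint8); roi=np.zeros_like(m); roi[95:165,240:310]=1
n,l,s,c=cv2.connectedComponentsWithStats(m*roi)
for i in range(1,n):
    if s[i,4]>40:
        p=Ws[l==i]; k=p[:,2]>np.nanpercentile(p[:,2],95)-3; z=np.nanmedian(p[k,2]); q=p[k]; print('side disc',s[i],z,(np.nanmin(q,0)+np.nanmax(q,0))/2,k.sum())
# heights
for name,(D,H,C) in dict(top=(d,hsv,W),side=(ds,hs,Ws)).items():
    red=((H[...,0]<6)|(H[...,0]>174))&(H[...,1]>170)&(C[...,2]>-5)&(C[...,2]<60)&(C[...,0]<750)
    p=C[red]; q=p[p[:,2]>38]; cc,r=cv2.minEnclosingCircle(q[:,:2].astype(np.float32)); print(name,'pot rim',cc,r,np.median(q[:,2]))
    st=(H[...,0]>10)&(H[...,0]<22)&(H[...,1]>80)&(abs(C[...,2]-45)<5)&(C[...,1]>0)
    q=C[st]; print(name,'stand',cv2.minAreaRect(q[:,:2].astype(np.float32)),np.median(q[:,2]))
    q=C[(abs(C[...,2])<6)]; print('table z',np.median(q[:,2]))
E
python3 m.py
```

```text
top disc px [175.25146299 177.33562823] [ 112  150  138   75 5810] z 2.903058683139047 [629.44131222 141.977951     2.90305868]
top disc px [181.53968254 222.50793651] [170 219  20   6  63] z 1.8023661283117536 [530.50146298 128.64565807   1.80236613]
side disc [ 240  102   70   63 2156] 130.12596819684978 [590.52259356 128.59406602 132.54512514] 314
top pot rim (600.8701171875, -240.95748901367188) 24.395950317382812 45.27860037517465
top stand ((554.8543701171875, 116.3612060546875), (137.94229125976562, 260.54266357421875), 18.385583877563477) 45.384116633670644
table z 0.45770952804405785
side pot rim (600.698974609375, -242.29226684570312) 24.15361976623535 45.5705764036681
side stand ((310.19189453125, 556.5468139648438), (1190.4599609375, 977.8440551757812), 73.19490051269531) 46.94165506770893
table z 1.9761036817612363
```

```bash
cat > m2.py <<'E'
from h import *
for n in('top','side'):
    d,R,t=cam(n); C=cloud(d,R,t); H=cv2.cvtColor(d['image'],cv2.COLOR_BGR2HSV)
    m=((C[...,2]>95)&(C[...,2]<145)&(C[...,0]>500)&(C[...,0]<680)&(C[...,1]>0)&(C[...,1]<320)&(H[...,2]>110)&(H[...,1]<110)).astype(np.uint8)
    k,l,s,c=cv2.connectedComponentsWithStats(m)
    for i in range(1,k):
        if s[i,4]<30: continue
        p=C[l==i]; z=np.median(p[p[:,2]>np.percentile(p[:,2],90)-6,2]); q=p[abs(p[:,2]-z)<3]
        cc,r=cv2.minEnclosingCircle(q[:,:2].astype(np.float32)); print(n,'disc',c[i].round(1),'z%.1f'%z,np.round(cc,1),'mid',((q.min(0)+q.max(0))/2)[:2].round(1),'r%.1f'%r,len(q))
    st=(H[...,0]>8)&(H[...,0]<24)&(H[...,1]>90)&(abs(C[...,2]-45)<4)&(C[...,1]>20)&(C[...,0]>520)&(C[...,0]<680)&(C[...,1]<320)
    mm=cv2.morphologyEx(st.astype(np.uint8),cv2.MORPH_OPEN,np.ones((3,3)))>0
    q=C[mm]; print(n,'stand',cv2.minAreaRect(q[:,:2].astype(np.float32)),np.median(q[:,2]))
E
python3 m2.py
```

```text
top disc [207.8 176.9] z127.8 [616.7  51.9] mid [616.3  51.6] r15.8 213
top disc [167.9 190.2] z127.7 [591.7 128.2] mid [592.  127.8] r15.8 217
top disc [126.9 203.4] z132.6 [567.  204.3] mid [567.7 204.1] r16.0 214
top stand ((590.0947875976562, 131.84458923339844), (59.10044479370117, 252.21762084960938), 18.06007194519043) 45.40630025815327
side disc [260.6 111. ] z134.6 [565.9 203.7] mid [565.7 203.7] r16.0 95
side disc [277.1 130. ] z129.4 [590.5 127.2] mid [590.4 127.5] r15.8 106
side disc [295.6 149.7] z129.3 [615.9  52.5] mid [614.9  51.5] r17.4 129
side stand ((589.2979736328125, 131.9308624267578), (61.71577835083008, 248.50466918945312), 18.037538528442383) 47.170180988030424
```

```bash
cat > go.py <<'E'
import sys, numpy as np
from cell import env
# usage: go.py x y z yaw -> shift along tool axes (m) and turn
x,y,z,yaw=map(float,sys.argv[1:5]); s=env.state(); p=s['eef_pos']; a=s['tcp_rot'][2]
dx,dy=(x-p[0])/1e3,(y-p[1])/1e3
print('t',s['t'],'pos',p.round(1),'rot',s['tcp_rot'].round(3),'op %.2f'%s['opening'],'F',s['ft_force'].round(2))
print('shift',np.round([dx*np.cos(a)+dy*np.sin(a),dx*np.sin(a)-dy*np.cos(a),(p[2]-z)/1e3],4),'turn %.3f'%(a-yaw))
E
python3 go.py 616 52 200 1.889; grep -c . m2.py; python3 m2.py >/dev/null; python3 - <<'E'
import numpy as np
W=np.load('top.npy'); 
for u,v in((175,255),(130,261)): print(np.nanmax(W[v-12:v+12,u-12:u+12,2]), W[v,u])
E
```

```text
t 0.3 pos [ 262.7 -567.   214.5] rot [-3.141 -0.     0.434] op 1.00 F [-0.08 -0.17  0.19]
shift [ 0.5808 -0.4132  0.0145] turn -1.455
12
130.03171845641413 [468.66333019 115.20994754 124.87490734]
129.4575854479384 [458.17121482 199.99421773 125.84183207]
```

```bash
python3 -m pendant '[[[0,0.036,-0.026,0,-0.09],[0,0.072,-0.052,0,-0.18],[0,0.109,-0.078,0,-0.27],[0,0.145,-0.103,0,-0.37],[0,0.181,-0.129,0,-0.46],[0,0.218,-0.155,0,-0.55],[0,0.254,-0.181,0,-0.64],[0,0.29,-0.206,0,-0.73]]]'; python3 go.py 615.9 51.9 180 1.889
```

```text
t: 1.2
eef_pos: [439.9, -256.6, 214.9]
tcp_rot: [3.141, 0.0, 1.167]
ft_force: [1.0, -0.1, 1.1]
opening: 0.386
t 1.2 pos [ 439.9 -256.6  214.9] rot [3.141 0.    1.167] op 0.39 F [ 1.02 -0.06  1.14]
shift [0.3528 0.0408 0.0349] turn -0.722
```

```bash
python3 -m pendant '[[[0,0.048,0.006,0.003,-0.1],[0,0.096,0.012,0.007,-0.2],[0,0.144,0.017,0.012,-0.3],[0,0.192,0.022,0.017,-0.4],[0,0.24,0.028,0.022,-0.5],[0,0.288,0.033,0.027,-0.6],[0,0.33,0.038,0.033,-0.7],[0,0.353,0.041,0.035,-0.722]]]'; python3 go.py 615.9 51.9 134 1.889
```

```text
t: 2.0
eef_pos: [617.5, 52.6, 178.9]
tcp_rot: [-3.141, -0.0, 1.892]
ft_force: [0.1, -0.8, 0.2]
opening: 0.002
t 2.0 pos [617.5  52.6 178.9] rot [-3.141 -0.     1.892] op 0.00 F [ 0.07 -0.8   0.22]
shift [-0.0002 -0.0017  0.0449] turn 0.003
```

```bash
python3 -m pendant '[[[0,0,-0.001,0.02,0],[0,0,-0.002,0.037,0],[0,0,-0.002,0.044,0],[0,0,-0.002,0.048,0],[0,0,-0.002,0.052,0],[0,0,-0.002,0.056,0],[0,0,-0.002,0.059,0],[0,0,-0.002,0.0605,0]]]'; python3 -m pendant '[[[0,0,0,0.0005,0],[0,0,0,0.001,0],[0,0,0,0.0015,0],[0,0,0,0.002,0],[0,0,0,0.0025,0],[0,0,0,0.003,0],[0,0,0,0.0035,0],[0,0,0,0.0035,0]]]'
```

```text
t: 2.8
eef_pos: [615.0, 48.9, 119.3]
tcp_rot: [3.141, 0.0, 1.886]
ft_force: [0.2, -0.7, 1.4]
opening: 0.005
t: 3.6
eef_pos: [614.7, 49.0, 115.5]
tcp_rot: [-3.141, 0.0, 1.886]
ft_force: [0.3, -0.4, 1.4]
opening: 0.003
```

```bash
python3 -m pendant '[[[0,0,0,0.0005,0],[0,0,0,0.001,0],[0,0,0,0.0015,0],[0,0,0,0.002,0],[0,0,0,0.0025,0],[0,0,0,0.003,0],[0,0,0,0.0035,0],[0,0,0,0.004,0]]]'; python3 -c "
from h import *
print(env.state()['ft_force'])
for n in ['side','top']:
  d,R,t=cam(n);C=cloud(d,R,t)
  im=d['image']; s=im[80:190,220:330] if n=='side' else im[140:230,100:250]
  cv2.imwrite(f'pics/{n}1.png',cv2.resize(s,None,fx=5,fy=5))"
```

```text
t: 4.4
eef_pos: [614.7, 49.0, 111.6]
tcp_rot: [-3.142, 0.0, 1.886]
ft_force: [-0.2, 0.4, 1.5]
opening: 0.006
[-0.1677672   0.38886129  1.52277253]
```

View pics/side1.png

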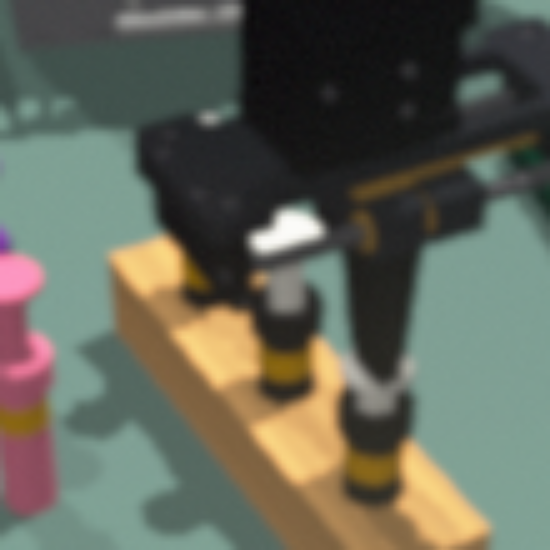

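The side crop shows the shut fingers on syringe c's disc (about (378,370) in the crop), already deep with little force, so c is a good one. I'll push it home.

```bash
python3 -m pendant '[[[0,0,0,0.002,0],[0,0,0,0.004,0],[0,0,0,0.006,0],[0,0,0,0.0075,0],[0,0,0,0.0085,0],[0,0,0,0.009,0],[0,0,0,0.0092,0],[0,0,0,0.0095,0]]]'
```

```text
t: 5.3
eef_pos: [615.0, 49.0, 102.4]
tcp_rot: [3.141, 0.0, 1.886]
ft_force: [0.3, -0.8, 6.0]
opening: 0.005
```

```bash
python3 -m pendant '[[[0,0,0,-0.02,0],[0,0,0,-0.04,0],[0,0.018,0,-0.044,0],[0,0.045,0.001,-0.042,0],[0,0.072,0.002,-0.04,0],[0,0.082,0.002,-0.038,0],[0,0.082,0.002,-0.036,0],[0,0.082,0.002,-0.034,0]]]'; python3 go.py 591.2 127.8 128 1.889
```

```text
t: 6.1
eef_pos: [591.2, 127.5, 135.6]
tcp_rot: [-3.141, 0.0, 1.886]
ft_force: [-0.4, -0.7, 0.3]
opening: 0.004
t 6.1 pos [591.2 127.5 135.6] rot [-3.141  0.     1.886] op 0.00 F [-0.4  -0.67  0.29]
shift [0.0003 0.0001 0.0076] turn -0.003
```

```bash
python3 -m pendant '[[[0,0,0,0.004,0],[0,0,0,0.008,0],[0,0,0,0.011,0],[0,0,0,0.0135,0],[0,0,0,0.0155,0],[0,0,0,0.017,0],[0,0,0,0.018,0],[0,0,0,0.019,0]]]';  python3 -m pendant '[[[0,0,0,0.0003,0],[0,0,0,0.0006,0],[0,0,0,0.0009,0],[0,0,0,0.0012,0],[0,0,0,0.0015,0],[0,0,0,0.0017,0],[0,0,0,0.0019,0],[0,0,0,0.002,0]]]'
```

```text
t: 6.9
eef_pos: [591.3, 127.6, 117.1]
tcp_rot: [3.141, 0.0, 1.886]
ft_force: [0.3, 0.0, 3.8]
opening: 0.005
t: 7.7
eef_pos: [591.3, 127.6, 115.1]
tcp_rot: [3.142, 0.0, 1.886]
ft_force: [0.2, -0.9, 1.6]
opening: 0.005
```

```bash
python3 -m pendant '[[[0,0,0,0.0005,0],[0,0,0,0.001,0],[0,0,0,0.0015,0],[0,0,0,0.002,0],[0,0,0,0.0025,0],[0,0,0,0.003,0],[0,0,0,0.0035,0],[0,0,0,0.004,0]]]'
```

```text
t: 8.5
eef_pos: [591.3, 127.6, 111.1]
tcp_rot: [-3.142, 0.0, 1.886]
ft_force: [0.4, -1.2, 2.1]
opening: 0.004
```

```bash
python3 -m pendant '[[[0,0,0,0.002,0],[0,0,0,0.004,0],[0,0,0,0.006,0],[0,0,0,0.0075,0],[0,0,0,0.0083,0],[0,0,0,0.0087,0],[0,0,0,0.0089,0],[0,0,0,0.009,0]]]'
```

```text
t: 9.3
eef_pos: [591.5, 127.5, 102.4]
tcp_rot: [3.141, 0.0, 1.886]
ft_force: [0.2, -1.0, 5.7]
opening: 0.002
```

```bash
python3 -m pendant '[[[0,0,0,-0.02,0],[0,0,0,-0.04,0],[0,0.018,0,-0.046,0],[0,0.045,0,-0.046,0],[0,0.072,0,-0.046,0],[0,0.08,0,-0.042,0],[0,0.08,0,-0.038,0],[0,0.08,0,-0.037,0]]]'; python3 go.py 566.5 204 128 1.889; python3 m2.py
```

```text
t: 10.1
eef_pos: [566.1, 203.4, 138.1]
tcp_rot: [-3.14, 0.0, 1.886]
ft_force: [-0.9, -0.2, 0.2]
opening: 0.006
t 10.1 pos [566.1 203.4 138.1] rot [-3.14   0.     1.886] op 0.01 F [-0.9  -0.24  0.24]
shift [0.0004 0.0005 0.0101] turn -0.003
top disc [209.8 178.4] z102.6 [616.5  52.3] mid [616.1  52.5] r15.6 194
top disc [171.  191.2] z102.7 [592.  128.3] mid [591.  128.3] r15.8 195
top disc [133.2 201.8] z133.0 [571.4 193.8] mid [571.4 193.3] r10.5 29
top stand ((593.4166259765625, 120.504150390625), (58.811527252197266, 226.00747680664062), 18.00948143005371) 45.40576314518712
side disc [260.5 112.1] z134.5 [565.4 202.9] mid [565.9 202.3] r15.7 68
side disc [277.  136.4] z104.3 [590.9 128.4] mid [590.5 128.4] r16.7 109
side disc [295.2 156.6] z104.2 [615.5  52.7] mid [615.6  52.3] r16.8 123
side stand ((589.1417236328125, 131.2082061767578), (60.98660659790039, 245.49745178222656), 18.574840545654297) 47.07031885738063
```

c and b are home: their disc tops are at z≈103, or 95 above the foot. a must be the gummed one and should stiffen from z≈119, so I'll push it slowly.

```bash
python3 -m pendant '[[[0,0,0,0.004,0],[0,0,0,0.008,0],[0,0,0,0.011,0],[0,0,0,0.0135,0],[0,0,0,0.0155,0],[0,0,0,0.017,0],[0,0,0,0.018,0],[0,0,0,0.0185,0]]]';  python3 -m pendant '[[[0,0,0,0.0003,0],[0,0,0,0.0006,0],[0,0,0,0.0009,0],[0,0,0,0.0012,0],[0,0,0,0.0015,0],[0,0,0,0.0017,0],[0,0,0,0.0019,0],[0,0,0,0.002,0]]]'
```

```text
t: 11.0
eef_pos: [566.5, 203.7, 120.6]
tcp_rot: [3.142, 0.0, 1.886]
ft_force: [0.4, 0.1, 2.5]
opening: 0.006
t: 11.8
eef_pos: [566.5, 203.6, 118.7]
tcp_rot: [3.141, 0.0, 1.886]
ft_force: [0.2, -0.8, 3.6]
opening: 0.008
```

```bash
python3 -m pendant '[[[0,0,0,0.0005,0],[0,0,0,0.001,0],[0,0,0,0.0015,0],[0,0,0,0.0018,0],[0,0,0,0.002,0],[0,0,0,0.0022,0],[0,0,0,0.0024,0],[0,0,0,0.0025,0]]]'
```

```text
t: 12.6
eef_pos: [566.9, 203.7, 116.7]
tcp_rot: [3.14, 0.0, 1.886]
ft_force: [0.3, -1.4, 9.1]
opening: 0.003
```

```bash
python3 -m pendant '[[[0,0,0,-0.01,0],[0,0,0,-0.03,0],[0.65,0,0,-0.05,0],[0.65,0,0,-0.05,0],[0.65,0,0,-0.05,0],[0.65,0,0,-0.05,0],[0.65,0,0,-0.05,0],[0.65,0,0,-0.05,0]]]'; python3 go.py 566.4 203.8 67 1.889; python3 m2.py
```

```text
t: 13.4
eef_pos: [566.2, 203.6, 165.4]
tcp_rot: [-3.14, 0.0, 1.886]
ft_force: [-0.5, 0.2, 0.4]
opening: 0.448
t 13.4 pos [566.2 203.6 165.4] rot [-3.14   0.     1.886] op 0.45 F [-0.53  0.19  0.41]
shift [0.0001 0.0002 0.0984] turn -0.003
top disc [209.8 178.4] z102.6 [616.3  52.1] mid [615.9  52.6] r15.7 193
top disc [171.  191.3] z102.9 [592.  128.2] mid [591.1 128.2] r15.9 196
top disc [130.1 202.9] z118.5 [567.5 204.2] mid [567.5 203.6] r15.6 170
top stand ((592.4200439453125, 123.220947265625), (58.636741638183594, 230.7603759765625), 18.244802474975586) 45.46076000265699
side disc [260.7 114.4] z120.0 [566.4 204.3] mid [565.8 203.2] r16.4 92
side disc [277.1 136.3] z104.3 [590.5 128.4] mid [590.3 128.5] r16.4 108
side disc [295.2 156.6] z104.3 [614.9  52.3] mid [615.2  52.5] r16.4 125
side stand ((587.3381958007812, 134.4656524658203), (60.13700866699219, 249.89053344726562), 18.457473754882812) 47.12996621586129
```

```bash
python3 -m pendant '[[[0.65,0,0,0,0],[0.65,0,0,0,0],[0.65,0,0,0.01,0],[0.65,0,0,0.03,0],[0.65,0,0,0.052,0],[0.65,0,0,0.074,0],[0.65,0,0,0.09,0],[0.65,0,0,0.0985,0]]]'; python3 -c "
from h import *
print(env.state())
d,R,t=cam('side'); cv2.imwrite('pics/side2.png',cv2.resize(d['image'][70:200,220:350],None,fx=4,fy=4))"
```

```text
t: 14.3
eef_pos: [565.7, 203.5, 65.6]
tcp_rot: [-3.139, -0.0, 1.886]
ft_force: [0.1, 0.2, -0.2]
opening: 0.649
{'t': 14.3, 'joints': array([ 2.35442823e-01,  6.38801990e-01,  1.75359177e+00, -1.71379538e-04,
        7.51512558e-01, -7.94869087e-02]), 'qvel': array([-7.67293567e-05,  9.87160772e-02,  3.63928693e-02,  1.85093121e-04,
       -1.53165114e-01,  1.56243281e-03]), 'tau': array([-3.73640927e-03, -6.37632966e+01, -1.85590428e+01,  5.40650601e-02,
        8.07424053e-02,  5.36987609e-04]), 'eef_pos': array([565.74211837, 203.45396138,  65.62218819]), 'tcp_rot': array([-3.13927702e+00, -6.73625926e-05,  1.88585134e+00]), 'ft_force': array([ 0.12712932,  0.18649053, -0.1823583 ]), 'moment': array([-0.05746948, -0.05097802, -0.02813644]), 'opening': 0.6485198853390128}
```

View pics/side2.png

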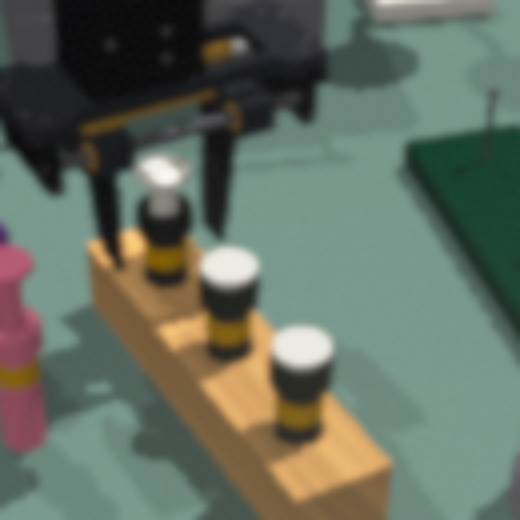

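The side crop shows the open fingers straddling syringe a (about (165,215) in the crop), clear of its raised disc, with b and c home. Now I'll close on the collar.

```bash
python3 -m pendant '[[[0.3,0,0,0,0],[0.3,0,0,0,0],[0.3,0,0,0,0],[0.3,0,0,0,0],[0.25,0,0,0,0],[0.2,0,0,0,0],[0.2,0,0,0,0],[0.2,0,0,0,0]]]';  python3 -m pendant '[[[0.2,0,0,-0.002,0],[0.2,0,0,-0.005,0],[0.2,0,0,-0.01,0],[0.2,0,0,-0.018,0],[0.2,0,0,-0.028,0],[0.2,0,0,-0.04,0],[0.2,0,0,-0.052,0],[0.2,0,0,-0.06,0]]]'
```

```text
t: 15.15
eef_pos: [566.8, 203.7, 68.2]
tcp_rot: [3.141, 0.0, 1.886]
ft_force: [0.1, 0.1, 6.3]
opening: 0.338
t: 15.95
eef_pos: [566.8, 203.8, 129.3]
tcp_rot: [3.14, 0.0, 1.886]
ft_force: [0.5, -0.4, -1.3]
opening: 0.34
```

```bash
python3 go.py 600.8 -241.6 200 1.886; python3 -m pendant '[[[0.2,0,0,-0.015,0],[0.2,0,0,-0.035,0],[0.2,0,0,-0.055,0],[0.2,-0.01,-0.0024,-0.07,0],[0.2,-0.03,-0.007,-0.07,0],[0.2,-0.06,-0.0145,-0.07,0],[0.2,-0.1,-0.024,-0.07,0],[0.2,-0.14,-0.034,-0.07,0]]]'; python3 go.py 600.8 -241.6 200 1.886
```

```text
t 15.95 pos [566.8 203.8 129.3] rot [3.14  0.    1.886] op 0.34 F [ 0.51 -0.36 -1.25]
shift [-0.434  -0.1057 -0.0707] turn -0.000
t: 16.75
eef_pos: [577.3, 58.2, 198.0]
tcp_rot: [3.142, 0.0, 1.887]
ft_force: [0.8, 1.0, -1.5]
opening: 0.339
t 16.75 pos [577.3  58.2 198. ] rot [3.142 0.    1.887] op 0.34 F [ 0.76  1.01 -1.46]
shift [-0.2923 -0.0708 -0.002 ] turn 0.001
```

```bash
python3 -m pendant '[[[0.2,-0.045,-0.011,0,0],[0.2,-0.09,-0.022,0,0],[0.2,-0.135,-0.033,0,0],[0.2,-0.18,-0.044,0,0],[0.2,-0.225,-0.055,0,0],[0.2,-0.262,-0.064,0,0],[0.2,-0.285,-0.0695,0,0],[0.2,-0.294,-0.0717,0,0]]]'; python3 -m pendant '[[[0.2,0,0,0.01,0],[0.2,0,0,0.025,0],[0.2,0,0,0.035,0],[0.2,0,0,0.045,0],[0.2,0,0,0.055,0],[0.2,0,0,0.063,0],[0.2,0,0,0.068,0],[0.2,0,0,0.07,0]]]'; python3 go.py 600.8 -241.6 65 1.886; python3 -c "
from h import *
for n in('side','top'):
  d,R,t=cam(n);C=cloud(d,R,t); np.save(n+'2.npy',C); np.save(n+'2i.npy',d['image'])
  im=d['image'][200:330,230:400] if n=='side' else d['image'][120:250,270:440]
  cv2.imwrite(f'pics/{n}3.png',cv2.resize(im,None,fx=4,fy=4))"
```

```text
t: 17.55
eef_pos: [599.8, -244.5, 197.6]
tcp_rot: [-3.141, 0.0, 1.883]
ft_force: [0.6, 0.9, -1.0]
opening: 0.339
t: 18.35
eef_pos: [600.3, -241.6, 127.1]
tcp_rot: [-3.141, -0.0, 1.886]
ft_force: [-0.3, 1.3, -1.6]
opening: 0.34
t 18.35 pos [ 600.3 -241.6  127.1] rot [-3.141 -0.     1.886] op 0.34 F [-0.32  1.28 -1.63]
shift [-0.0001  0.0004  0.0621] turn -0.000
```

View pics/side3.png

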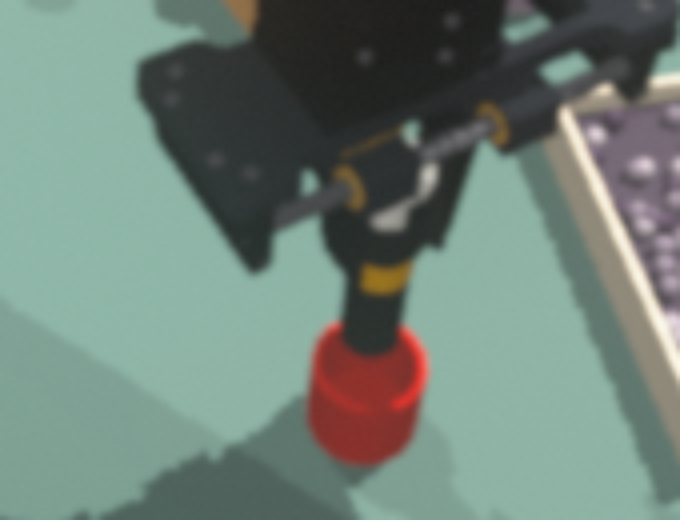

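```bash
python3 -c "
from h import *
d,R,t=cam('side')
def ray(u,v,z):
    o=-R.T@t; r=R.T@np.array([(u-d['cx'])/d['fx'],(v-d['cy'])/d['fy'],1]); return (o+r*(z-o[2])/r[2]).round(1)
print('foot centre',ray(230+371/4,200+338/4,67),'band',ray(230+386/4,200+278/4,112),'rim',ray(230+370/4,200+367/4,45))"
```

```text
foot centre [ 599.9 -242.7   67. ] band [ 601.6 -244.4  112. ] rim [ 601.3 -243.2   45. ]
```

Foot centre (600,-243) against rim centre (601,-243), with 8 mm clearance. Lowering.

```bash
python3 -m pendant '[[[0.2,0,0,0.008,0],[0.2,0,0,0.018,0],[0.2,0,0,0.028,0],[0.2,0,0,0.038,0],[0.2,0,0,0.046,0],[0.2,0,0,0.053,0],[0.2,0,0,0.057,0],[0.2,0,0,0.059,0]]]'; python3 -m pendant '[[[0.2,0,0,0.0005,0],[0.2,0,0,0.001,0],[0.2,0,0,0.0015,0],[0.2,0,0,0.002,0],[0.2,0,0,0.0022,0],[0.2,0,0,0.0022,0],[0.2,0,0,0.0022,0],[0.2,0,0,0.0022,0]]]'
```

```text
t: 19.3
eef_pos: [600.4, -241.7, 68.2]
tcp_rot: [-3.141, -0.0, 1.886]
ft_force: [-0.6, -0.8, -1.0]
opening: 0.341
t: 20.1
eef_pos: [600.4, -241.8, 66.5]
tcp_rot: [3.142, 0.0, 1.886]
ft_force: [0.3, 0.2, -1.7]
opening: 0.343
```

```bash
python3 -m pendant '[[[0.2,0,0,0.0005,0],[0.2,0,0,0.001,0],[0.2,0,0,0.0013,0],[0.2,0,0,0.0016,0],[0.2,0,0,0.0018,0],[0.2,0,0,0.002,0],[0.2,0,0,0.002,0],[0.2,0,0,0.002,0]]]'
```

```text
t: 20.9
eef_pos: [600.6, -241.9, 65.2]
tcp_rot: [3.141, 0.001, 1.886]
ft_force: [-1.3, 0.3, 6.4]
opening: 0.337
```

```bash
python3 -m pendant '[[[0.36,0,0,0,0],[0.38,0,0,0,0],[0.42,0,0,0,0],[0.5,0,0,0,0],[0.6,0,0,0,0],[0.65,0,0,0,0],[0.65,0,0,0,0],[0.65,0,0,0,0]]]'; python3 -m pendant '[[[0.65,0,0,-0.01,0],[0.65,0,0,-0.03,0],[0.65,0,0,-0.055,0],[0.65,0,0,-0.085,0],[0.65,0,0,-0.12,0],[0.65,0,0,-0.15,0],[0.65,0,0,-0.17,0],[0.65,0,0,-0.18,0]]]'; python3 m2.py; python3 -c "
from h import *
for n in('side','top'):
  d,R,t=cam(n);C=cloud(d,R,t);H=cv2.cvtColor(d['image'],cv2.COLOR_BGR2HSV)
  m=(abs(C[...,0]-600)<60)&(abs(C[...,1]+242)<60)&(C[...,2]>105)&(C[...,2]<130); q=C[m]
  print(n,len(q),np.nanmedian(q,0)) if len(q) else print(n,'none')
  cv2.imwrite(f'pics/{n}4.png',d['image'])"
```

```text
t: 21.7
eef_pos: [600.5, -241.8, 64.4]
tcp_rot: [3.142, 0.0, 1.886]
ft_force: [0.8, -0.3, 0.7]
opening: 0.643
t: 22.5
eef_pos: [600.8, -241.9, 247.3]
tcp_rot: [3.139, 0.002, 1.886]
ft_force: [-0.9, -0.4, -1.2]
opening: 0.649
top disc [209.7 178.3] z102.5 [616.5  52.1] mid [616.   52.5] r15.5 187
top disc [171.1 191.3] z102.7 [591.9 128.2] mid [591.1 128.2] r15.7 193
top stand ((591.9647216796875, 78.07120513916016), (29.201702117919922, 125.23529815673828), 18.19756507873535) 45.436096784944894
side disc [276.  133.8] z104.8 [589.6 131.2] mid [589.7 137. ] r15.1 43
side stand ((565.8849487304688, 204.6548614501953), (60.74251174926758, 104.7536392211914), 18.034669876098633) 47.1858083468902
side 273 [ 599.35144672 -241.45189648  116.56896631]
top 14 [ 606.7176928  -228.56351489  114.48465445]
```

View pics/side4.png

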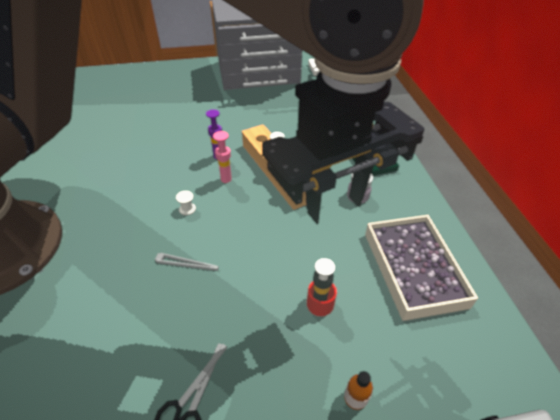

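The side view shows syringe a upright in the red pot (disc at (324,267)), with its disc still raised. The gripper is well clear, and the spool, tweezers, scissors and primer look unmoved. Handing in.

```bash
python3 -c "
from cell import env
print(env.job_done())"
```

```text
the job is handed in; nothing more can be done
None
```

All three syringes were tried in the stand. a was the gummed one, and it now stands foot down in the red pot, released. I handed the job in at about 22.7 s of the 54 s allowed.

- **c and b:** both plungers went home against little resistance. I stopped at about 6 N on the bumper, and the disc tops are about 95 mm above the foot.
- **a:** resistance rose to about 9 N at roughly 16 mm in, so I stopped there. It settled at a disc height of about 110 mm in the stand, inside the 101–112.5 mm limits.

**Last checks:**
- b and c had not moved in the top camera, with their disc tops still at z≈103.
- a was upright in the pot, its disc within about 2 mm of the pot axis and still about 110 mm above its foot.
- The gripper was about 180 mm clear of everything.
- The spool, tweezers, scissors and primer looked unmoved. The jar was mostly hidden behind the gripper in the last view, but the arm never went near it.

**Disagreements:**
- The side camera reads 1.5–2 mm higher than the top one, within the stated calibration. I allowed for this.
- In the last pictures the gripper partly hid the stand and pot, so the side camera's numbers for b, and the top camera's for a, were only partial.

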